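Slide a loaded base board out to its line and hold it down

ROBOT

A 7-joint arm with a two-finger parallel gripper is mounted at the origin on the work surface. World frame = base frame: x ahead of the robot, y to its left, z up, the work surface at z = 0. Lengths are in mm, angles in rad, forces in N, time in s.
With the tool pointing down it reaches from about 425 to 925 mm from the base axis. Payload 6.8 kg.
Tool frame: the origin (TCP) lies midway between the tips of the shut fingers; the grasp point (between the pads) lies 19 mm behind it; y points along the fingers, z is the direction in which the jaws open and shut, and the axes are right-handed (so a half turn about y gives the same grasp; the last joint's range is limited). The gripper opens to 88 mm and grips with 3 to 60 N. Pads are 20 mm wide; open, the fingers measure 115 mm over their backs; the gripper's body (75 mm by 178 mm) begins 61 mm behind the grasp point.
Start: joints at [-1.253, 0.477, 0.022, 1.555, -0.011, 1.109, -0.083], TCP at [278.807, 614.747, 222.664] pointing down, gripper open.
Joint ranges: [-2.96, 2.96], [-0.34, 2.1], [-1.41, 1.46], [0.24, 2.44], [-1.37, 4.51], [0.17, 1.92], [-2.96, 2.96]. Speed limits (rad/s): [2.39, 2.39, 3.14, 3.14, 3.14, 3.14, 3.14].

INTERFACE

Orientations are given as a 3x3 rotation matrix whose columns are the frame's x, y, z axes.
In Python, from station import manip, viewer gives the robot as it stands.
- The arm moves only by the tool play_rows, never from a script. Its argument "steps" is a list of rows, each a list of 5 numbers: the shift along the tool's x, y, z in m, then the turn about the tool's y in rad, then the opening, from 0 (shut) to 1 (fully open). A call has 1 to 12 rows; each row shifts and turns the commanded pose from where the row before left it, along the tool's axes as they then stand; what a row does not reach is not made up. A row lasts 1/8 s, in which the tool goes at most 62.5 mm and 10.7 degrees, less where a joint would pass 70% of its speed; a pose out of reach is approached as far as the arm can. A call with a gripper value outside its range is refused whole. The fingers move at their own pace and stop on an object; "newtons" is the grip in N (left out, the last holds). Time passes only in rows, so rows that do not move let the fingers close. It gives the time, the measured TCP pose, the force and the opening at its end, in the units of the state.
- manip.state(): the state, without advancing time (a new reading comes with each control period).
- viewer.read_camera(name): name is "side" or "top"; returns a dict with "color" (400x640x3 uint8, red, green, blue), "fx", "fy", "cx", "cy" (pixels), "k1" (the pictures are not rectified: a ray, as slopes to the right and down, at radius r is drawn at 1 + k1 r^2 times it, then the intrinsics apply), "xyz" and "rotation" of the camera in the world. Camera axes: x right, y down, z forward; pixel columns grow to the right and rows downward; lengths in mm; the calibration is good to about 2 mm. A picture is of the moment at which its call begins. There is no depth.
- manip.sign_off(): hands the job in, once; it reports no verdict.
The state is a dict: "t": time; "joints": joint angles; "joint_velocities": joint speeds; "joint_torque": joint torques, N m; "tool_pos": TCP position; "orientation": TCP orientation; "contact_force": force on the tool from outside, world axes, zero at the start; "wrist_torque": the same for the moment, N m; "gripper_width": finger opening in mm.
Only numpy, scipy, OpenCV 4.12 (cv2) and the standard library are available. Lean on these libraries where they do the work, as an engineer would, in place of code of your own. Each camera call takes 0.05 s, during which the arm holds its last target.

TASK

Lift the cast stump foot out of the open mould half and stand it upright, without dropping it, centred on the pencilled ring near the outer end of the base board. Then slide the board straight out along the foam block, without lifting it or letting it tip, until the pencil line across its middle lies over the block's outer edge, so that the foot can be bolted on from below. Loaded like this the board would tip off the block, so finish while still holding it down with the gripper, flat and level on the block; leave everything else where it is.

Things in the scene. Friction and masses are not known exactly. Their poses are not given: they have to be found in the camera images.
- foot: the casting: a round grey-brown resin tree-stump foot for a bird perch, 75 tall; round flat base 54 in diameter, flaring in to a trunk 36 to 38 in diameter from 32 above its underside to the top; about 0.24 kg. At the start it stands upright and loose in the mould's cavity, 16 of its height sunk below the mould's top face. Origin: centre of its underside; z axis up along the trunk
- mould: lower half of a two-part plaster mould, fixed to the table: block 130 (x) x 110 (y) x 40 high, open on top, with a round cavity 60 in diameter and 16 deep in the middle and a low round key at each corner. Origin: centre of its underside, straight below the cavity's middle
- board: light oak base board, 380 long (x) x 60 wide (y) x 22 thick, about 0.36 kg, lying loose and flat on the foam block, along it. Origin: centre of its underside; x axis towards the outer end, z up. The ring is near the outer end (x +190); the inner end is at x -190. Its inner end stands out 30 to 80 beyond the block's inner end at the start and comes over the block as the board slides out
- ring (a point): middle of the pencilled ring (57 in diameter, with a bolt hole in its middle) on the board's top face, 145 from the board's middle towards the outer end, 45 from that end; its axes are the board's
- line (a point): middle of the pencil line across the board's top face (drawn down both long sides too), square to its length, 10 from the board's middle towards the inner end, 200 from the outer end; its axes are the board's
- block: pale blue rigid foam block taped fast to the table, 300 long (x) x 130 wide (y) x 100 high. Origin: centre of its underside; its x axis points outward, to the side that the board is to stand out over (roughly the robot's left)
- edge (a point): middle of the block's outer top edge, 150 along x from the block's middle and 100 above the table; its axes are the block's
- mould_top: upper half of the same plaster mould, lifted off already and standing on the table hollow side up, 130 x 110 x 70, heavy; origin: centre of its underside
- can: spray can standing upright, 52 in diameter, 150 tall; origin: centre of its underside
- tub: open white plastic tub with wire offcuts, 110 x 80 x 45; origin: centre of its underside
- pin_block: small pale blue foam block with dress pins standing in it, 130 x 90 x 50 (pins to 85); origin: centre of its underside
- tape: roll of masking tape lying flat, 90 in diameter, 24 high; origin: centre of its underside
- wrench: steel spanner lying flat, 150 long; origin: on the table below its middle
- brush: flat paint brush lying flat, 170 long; origin: on the table below its middle
- phone: black mobile phone lying flat, 72 x 148 x 9; origin: centre of its underside
Mind the look-alikes: they are no part of the job. Leave any yellow look-alike of the foot alone. What is shaped like the mould but pink is not meant.

How it is judged (in metres and radians):
On the way, in this order (a step that is already met when the one before it is completed fails the run):
1. the foot has been lifted clear of the mould by the fingers (z of foot in the frame of mould above 0.045 m and contact force between the fingers and foot above 0.5 N), for 0.1 s.
2. the foot stands upright and released on the pencilled ring of the board (horizontal distance between foot and ring below 0.01 m and angle between foot's own z axis and vertical below 0.08 rad and z of foot in the frame of ring between -0.004 and 0.004 m and contact force between foot and board above 0.5 N and contact force between each of the arm, the fingers and foot below 0.1 N and linear speed of foot below 0.03 m/s), for 0.3 s.
At the end, for the whole second after the job is handed in: Pencil line within 6 mm of the block's outer edge; board flat on the block (0.05 rad), straight (0.10 rad), within 35 mm of its centre line, still, and held by the fingers (over 1 N); foot upright on the board, untouched, within 10 mm of the ring's middle (horizontal distance between foot and ring below 0.01 m and angle between foot's own z axis and vertical below 0.08 rad and z of foot in the frame of ring between -0.004 and 0.004 m and contact force between foot and board above 0.5 N and contact force between each of the arm, the fingers and foot below 0.1 N and x of line in the frame of edge between -0.006 and 0.006 m and y of line in the frame of edge between -0.035 and 0.035 m and angle between the x axis of board and the x axis of block, either way round below 0.1 rad and angle between board's own z axis and vertical below 0.05 rad and contact force between board and block above 0.5 N and contact force between the fingers and board above 1 N and z of board in the frame of block below 0.106 m and linear speed of each of board, foot below 0.02 m/s); the arm keeps its last pose, push and grip.
It fails at once if the board tips (angle between board's own z axis and vertical above 0.12 rad).
It fails at once if the board is lifted off the block instead of slid (z of line in the frame of edge above 0.04 m).
It fails at once if the foot is dropped or thrown (linear speed of foot above 0.55 m/s and contact force between the fingers and foot below 0.1 N).
It fails at once if a bystander is disturbed (moved more than 25 mm) (distance of any of mould_top, can, tub, pin_block, tape, wrench, brush, phone from where it was at the start of the episode above 0.025 m).
It also fails if it takes over 53 s, if anything falls off the work surface, if the arm or the gripper's body presses on something with over 40 N, if the wrist force passes 120 N, or if a joint passes its speed limit or range.

## Working session

There is one attempt and no reset: what is moved stays moved. The work goes in short steps, Python scripts to look and compute and a tool call to move; the robot and the scene stay as the last step left them, time stands still between calls to the robot, and variables do not carry over. Pictures are saved under pics/ and viewed, and the job is handed in when it is done.

Besides the shell and the picture viewer there is one more tool, called after "Request:" as a command line: name --pt "numbers of a row" for each row, then --argument value for the rest. play_rows: Moves the arm, as the interface text tells. Its arguments: {"type":"object","properties":{"steps":{"type":"array"},"newtons":{"type":"number"}},"required":["steps"]}

```bash
mkdir -p pics; ls; python3 - <<'E'
from station import manip, viewer
import cv2
print(manip.state())
for n in("side","top"):
    r=viewer.read_camera(n); cv2.imwrite(f"pics/{n}0.png",r["color"][:,:,::-1])
    print(n,{k:v for k,v in r.items() if k!="color"})
E
```

```text
pics
{'t': 0.0, 'joints': array([-1.25306052,  0.47779277,  0.02233018,  1.55640961, -0.01149673,
        1.10926632, -0.08313362]), 'joint_velocities': array([ 7.86046116e-04,  1.38316542e-03, -6.97858645e-04, -2.17122520e-04,
       -3.33725025e-05, -5.86801935e-04,  2.26749712e-03]), 'joint_torque': array([ 5.42326870e-05, -5.82856965e+01,  1.53470669e+00, -2.72605169e+01,
       -5.43597469e-02,  1.70560973e-02,  1.60756731e-04]), 'tool_pos': array([278.60041611, 614.19189063, 221.70410701]), 'orientation': array([[ 9.10693160e-01, -6.03978834e-04,  4.13083046e-01],
       [-4.13083468e-01, -1.64033173e-03,  9.10691692e-01],
       [ 1.27554721e-04, -9.99998472e-01, -1.74333256e-03]]), 'contact_force': array([ 0.50818376, -0.0397833 ,  0.16443134]), 'wrist_torque': array([-0.02127856,  0.05217575, -0.016718  ]), 'gripper_width': 87.9080957472108}
side {'fx': 434.21909075819184, 'fy': 434.21909075819184, 'cx': 317.5920648447007, 'cy': 201.50418278473654, 'k1': -0.03949496090769159, 'xyz': array([ -73.72281159, -917.6081802 , 1087.22423255]), 'rotation': array([[ 0.81566864, -0.41075991,  0.40738306],
       [-0.5785035 , -0.57390752,  0.5796239 ],
       [-0.00428606, -0.70845356, -0.70574441]])}
top {'fx': 391.5404979390109, 'fy': 391.5404979390109, 'cx': 328.67107810958026, 'cy': 198.55530814112245, 'k1': -0.04160159096902033, 'xyz': array([ 281.69901178, -139.13307594, 1455.54947063]), 'rotation': array([[ 0.01822878, -0.98969982,  0.1419929 ],
       [-0.99977875, -0.01655226,  0.01297939],
       [-0.01049539, -0.14219808, -0.98978258]])}
```

View pics/side0.png

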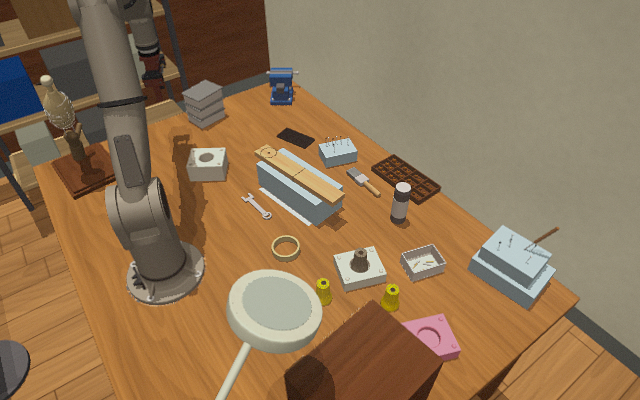

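View pics/top0.png

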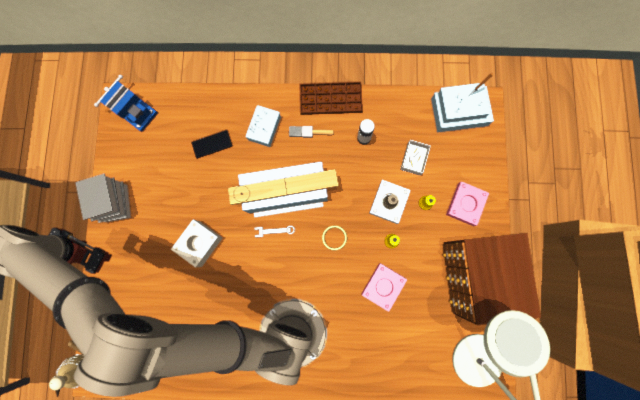

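The side view shows the mould and foot at about (360,260), with the board on its block around (300,180). In the top view, the foot is at about (391,201), the ring at about (241,194) and the line at about (286,186). I'll zoom in on these.

```bash
cat > h.py <<'E'
import numpy as np, cv2
from station import manip, viewer
def cam(n): return viewer.read_camera(n)
def ray(c,u,v):
    K=np.array([[c['fx'],0,c['cx']],[0,c['fy'],c['cy']],[0,0,1.]])
    p=cv2.undistortPoints(np.array([[[u,v]]],float),K,np.array([c['k1'],0,0,0.]))[0,0]
    return c['rotation']@np.array([p[0],p[1],1])
def onz(c,u,v,z):
    d=ray(c,u,v); return c['xyz']+d*(z-c['xyz'][2])/d[2]
def proj(c,P):
    P=np.atleast_2d(np.array(P,float)); q=(P-c['xyz'])@c['rotation']
    K=np.array([[c['fx'],0,c['cx']],[0,c['fy'],c['cy']],[0,0,1.]])
    return cv2.projectPoints(q.reshape(-1,1,3),np.zeros(3),np.zeros(3),K,np.array([c['k1'],0,0,0.]))[0].reshape(-1,2)
def crop(c,name,x0,y0,w,h,s):
    im=c['color'][y0:y0+h,x0:x0+w,::-1]
    cv2.imwrite('pics/'+name,cv2.resize(im,None,fx=s,fy=s,interpolation=cv2.INTER_CUBIC))
E
python3 - <<'E'
from h import *
t=cam("top");s=cam("side")
np.savez('t0.npz',**t);np.savez('s0.npz',**s)
crop(t,'tb.png',220,150,130,75,6)
crop(t,'tf.png',360,170,80,65,8)
crop(s,'sb.png',240,130,120,100,6)
crop(s,'sf.png',310,230,100,75,7)
E
```

```text
(no output)
```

View pics/tb.png

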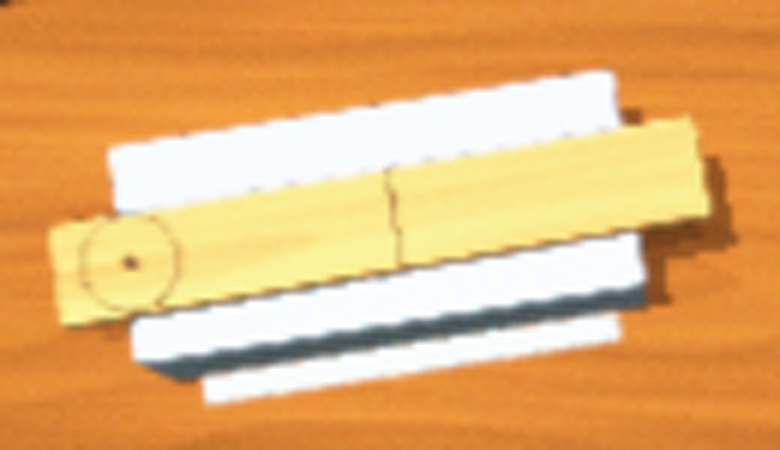

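View pics/tf.png

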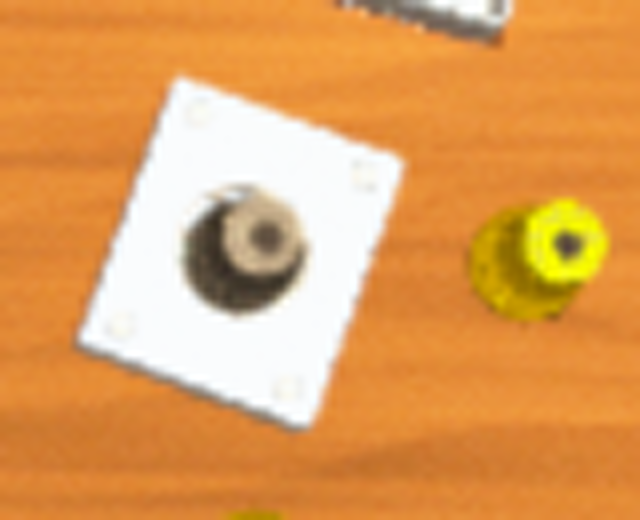

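View pics/sb.png

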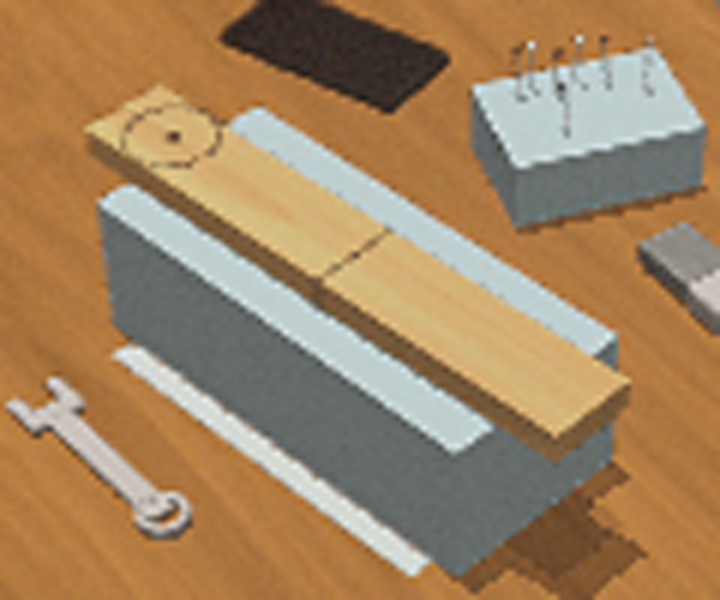

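View pics/sf.png

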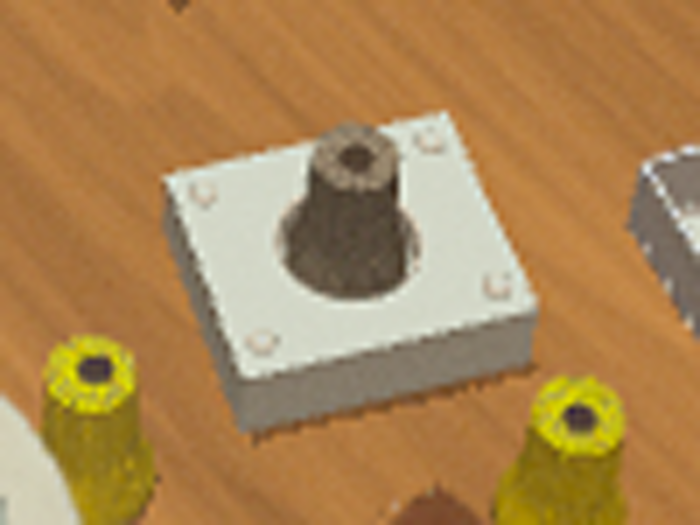

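```bash
python3 - <<'E'
from h import *
t=dict(np.load('t0.npz'));s=dict(np.load('s0.npz'))
def f(c,pts,x0,y0,sc,z): return {k:np.round(onz(c,(p[0]+.5)/sc-.5+x0,(p[1]+.5)/sc-.5+y0,z)[:2],1) for k,p in pts.items()}
print(f(t,dict(foot=(262,237)),360,170,8,99), f(s,dict(foot=(354,157)),310,230,7,99))
T=f(t,dict(m1=(178,78),m2=(404,158),m3=(312,430),m4=(80,343)),360,170,8,40);print(T,sum(T.values())/4)
T=f(s,dict(m1=(447,113),m2=(537,307),m3=(240,378),m4=(164,176)),310,230,7,40);print(T,sum(T.values())/4)
print('top',f(t,dict(ring=(130,263),c1=(50,228),c2=(62,326),c3=(710,215),c4=(690,118),l1=(388,170),l2=(401,266)),220,150,6,122))
print('side',f(s,dict(ring=(173,136),c1=(160,84),c2=(87,130),c3=(555,441),c4=(630,382),l1=(390,231),l2=(323,280)),240,130,6,122))
print('top',f(t,dict(o1=(110,148),o2=(133,360),i1=(612,72),i2=(643,287)),220,150,6,100))
print('side',f(s,dict(o1=(255,108),o2=(103,203),i1=(613,335),i2=(460,452)),240,130,6,100))
print('pix foot',)
E
```

```text
{'foot': array([ 477.8, -343.9])} {'foot': array([ 477.1, -346.1])}
{'m1': array([ 559.5, -314.6]), 'm2': array([ 524. , -418.1]), 'm3': array([ 398.5, -375.1]), 'm4': array([ 436.3, -270. ])} [ 479.575 -344.45 ]
{'m1': array([ 559.2, -316.8]), 'm2': array([ 521.7, -418.6]), 'm3': array([ 398.8, -374.2]), 'm4': array([ 436.1, -272. ])} [ 478.95 -345.4 ]
top {'ring': array([485.9, 181.4]), 'c1': array([505.7, 229.1]), 'c2': array([448.6, 219. ]), 'c3': array([ 519.4, -152.8]), 'c4': array([ 576.3, -140.3]), 'l1': array([542.8,  34. ]), 'l2': array([486.7,  24.5])}
side {'ring': array([484.8, 179.8]), 'c1': array([504.3, 228.1]), 'c2': array([446.1, 214.7]), 'c3': array([ 516.4, -157.1]), 'c4': array([ 575.6, -144.7]), 'l1': array([540.9,  32.9]), 'l2': array([486.9,  19.9])}
top {'o1': array([557.9, 202.1]), 'o2': array([432.1, 182.1]), 'i1': array([608.2, -93.8]), 'i2': array([ 480.1, -114.6])}
side {'o1': array([552.6, 199.1]), 'o2': array([431.5, 174.4]), 'i1': array([606. , -91.6]), 'i2': array([ 483.7, -116.9])}
pix foot
```

Request:
play_rows --pt "0 0 0 0.16 1" --pt "0 0 0 0.16 1" --pt "0 0 0 0.16 1" --pt "0 0 0 0.16 1" --pt "0 0 0 0.16 1" --pt "0 0 0 0.16 1" --pt "0.045 0 0.015 0 1" --pt "0.045 0 0.015 0 1" --pt "0.045 0 0.015 0 1" --pt "0.045 0 0.015 0 1" --pt "0.045 0 0.015 0 1" --pt "0.045 0 0.015 0 1"

```text
t: 1.7
tool_pos: [417.5, 364.4, 222.7]
orientation: [[0.184, 0.0, 0.983], [-0.983, 0.0, 0.184], [-0.0, -1.0, 0.0]]
contact_force: [1.1, -0.5, -0.4]
gripper_width: 87.7
```

```bash
python3 - <<'E'
from h import *
s=manip.state();print(s['t'],s['joints'].round(3),s['tool_pos'].round(1),s['orientation'].round(3))
E
```

```text
1.7 [-1.087  0.283  0.313  1.865 -0.102  1.009 -0.546] [417.5 364.4 222.7] [[ 0.184  0.     0.983]
 [-0.983  0.     0.184]
 [-0.    -1.     0.   ]]
```

Request:
play_rows --pt "0.045 0 0.003 0 1" --pt "0.045 0 0.003 0 1" --pt "0.045 0 0.003 0 1" --pt "0.045 0 0.003 0 1" --pt "0.045 0 0.003 0 1" --pt "0.045 0 0.003 0 1" --pt "0.045 0 0.003 0 1" --pt "0.045 0 0.003 0 1"

```text
t: 2.7
tool_pos: [506.9, 15.1, 222.7]
orientation: [[0.184, 0.0, 0.983], [-0.983, 0.0, 0.184], [-0.0, -1.0, 0.0]]
contact_force: [0.3, 0.5, -0.3]
gripper_width: 88.0
```

```bash
python3 - <<'E'
from h import *
s=manip.state();print(s['t'],s['joints'].round(3),s['tool_pos'].round(1))
E
```

```text
2.7 [-0.601  0.211  0.521  1.978 -0.126  0.983  0.166] [506.9  15.1 222.7]
```

Request:
play_rows --pt "0.0435 0 -0.012 0 1" --pt "0.0435 0 -0.012 0 1" --pt "0.0435 0 -0.012 0 1" --pt "0.0435 0 -0.012 0 1" --pt "0.0435 0 -0.012 0 1" --pt "0.0435 0 -0.012 0 1" --pt "0.0435 0 -0.012 0 1" --pt "0.0435 0 -0.012 0 1" --pt "0 0 0 0 1" --pt "0 0 0 0 1"

```text
t: 3.95
tool_pos: [476.4, -342.5, 222.3]
orientation: [[0.184, -0.0, 0.983], [-0.983, 0.001, 0.184], [-0.001, -1.0, -0.0]]
contact_force: [0.9, 0.1, -0.0]
gripper_width: 87.9
```

```bash
python3 - <<'E'
from h import *
s=manip.state();print(s['t'],s['joints'].round(3),s['tool_pos'].round(1))
t=cam("top");s=cam("side")
crop(t,'tf1.png',350,170,80,65,8)
crop(s,'sf1.png',310,200,100,85,7)
E
```

```text
3.95 [ 0.012  0.385  0.66   1.806 -0.27   1.043  0.959] [ 476.4 -342.5  222.3]
```

View pics/sf1.png

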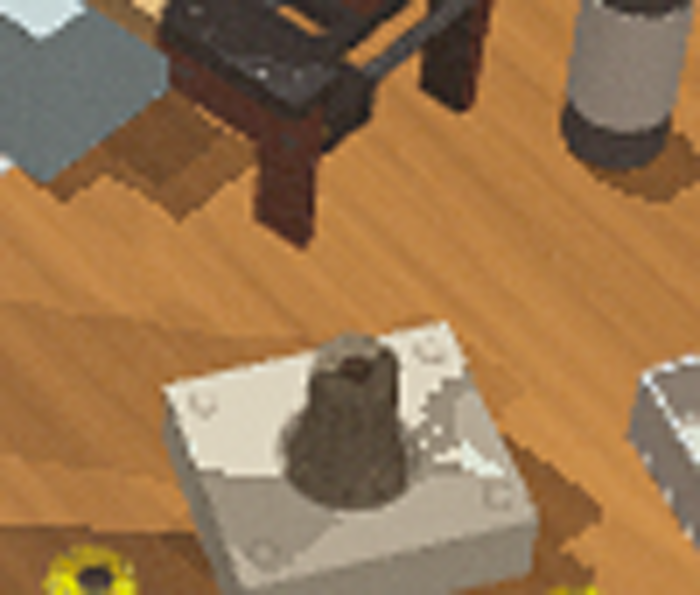

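The side view shows the open fingers above the foot, with the trunk top at about (360,252) and the mould undisturbed. Next I'll lower onto the trunk.

Request:
play_rows --pt "0.0025 0.025 0 0 1" --pt "0 0.025 0 0 1" --pt "0 0.025 0 0 1" --pt "0 0.025 0 0 1" --pt "0 0.025 0 0 1" --pt "0 0.02 0 0 1" --pt "0 0.017 0 0 1" --pt "0 0 0 0 1" --pt "0 0 0 0 1"

```text
t: 5.18
tool_pos: [477.2, -346.1, 61.2]
orientation: [[0.184, 0.001, 0.983], [-0.983, -0.001, 0.184], [0.001, -1.0, 0.001]]
contact_force: [0.5, 0.9, -0.2]
gripper_width: 88.0
```

```bash
python3 - <<'E'
from h import *
s=manip.state();print(s['t'],s['joints'].round(3),s['tool_pos'].round(1))
t=cam("top");s=cam("side")
crop(s,'sf2.png',310,200,100,85,7)
E
```

```text
5.175 [ 0.125  0.595  0.534  1.919 -0.436  0.742  1.095] [ 477.2 -346.1   61.2]
```

View pics/sf2.png

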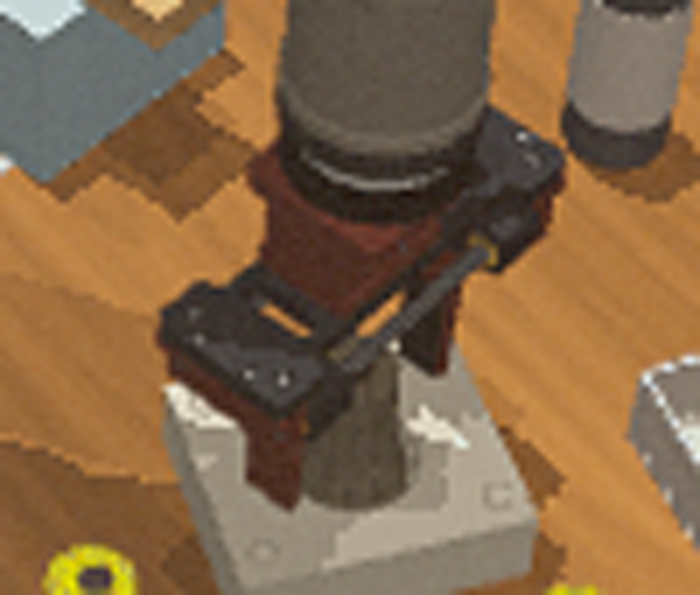

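The fingers straddle the trunk, so I'll close them.

Request:
play_rows --newtons 25 --pt "0 0 0 0 0.35" --pt "0 0 0 0 0.35" --pt "0 0 0 0 0.35" --pt "0 0 0 0 0.35" --pt "0 0 0 0 0.35" --pt "0 0 0 0 0.35"

```text
t: 6.02
tool_pos: [477.5, -345.6, 60.7]
orientation: [[0.184, 0.001, 0.983], [-0.983, -0.0, 0.184], [0.0, -1.0, 0.001]]
contact_force: [1.9, -0.4, -0.8]
gripper_width: 36.7
```

Request:
play_rows --newtons 30 --pt "0 0 0 0 0.2" --pt "0 0 0 0 0.2" --pt "0 -0.005 0 0 0.2" --pt "0 -0.012 0 0 0.2" --pt "0 -0.02 0 0 0.2" --pt "0 -0.02 0 0 0.2" --pt "0 -0.02 0 0 0.2" --pt "0 -0.02 0 0 0.2" --pt "0 -0.02 0 0 0.2" --pt "0 -0.02 0 0 0.2" --pt "0 -0.015 0 0 0.2" --pt "0 0 0 0 0.2"

```text
t: 7.52
tool_pos: [477.4, -346.1, 214.0]
orientation: [[0.184, 0.002, 0.983], [-0.983, -0.001, 0.184], [0.001, -1.0, 0.002]]
contact_force: [0.1, 0.4, -1.9]
gripper_width: 36.5
```

```bash
python3 - <<'E'
from h import *
s=manip.state();print(s['t'],s['joints'].round(3),s['tool_pos'].round(1))
s=cam("side")
crop(s,'sf3.png',310,180,100,85,7)
E
```

```text
7.525 [ 0.018  0.399  0.66   1.811 -0.283  1.026  0.973] [ 477.4 -346.1  214. ]
```

View pics/sf3.png

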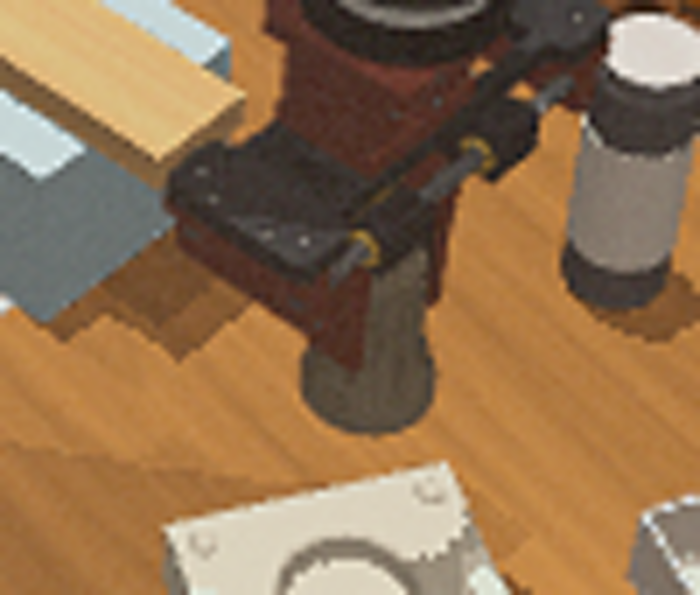

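Request:
play_rows --pt "-0.02 0 0.004 0 0.2" --pt "-0.04 0 0.008 0 0.2" --pt "-0.05 0 0.01 0 0.2" --pt "-0.05 0 0.01 0 0.2" --pt "-0.05 0 0.01 0 0.2" --pt "-0.05 0 0.01 0 0.2" --pt "-0.05 0 0.01 0 0.2" --pt "-0.05 0 0.01 0 0.2" --pt "-0.05 0 0.01 0 0.2" --pt "-0.05 0 0.01 0 0.2" --pt "-0.04 0 0.008 0 0.2" --pt "-0.016 0 0.005 0 0.2"

```text
t: 9.07
tool_pos: [484.2, 183.2, 211.7]
orientation: [[0.188, -0.002, 0.982], [-0.982, -0.001, 0.188], [0.0, -1.0, -0.002]]
contact_force: [0.2, 0.1, -2.8]
gripper_width: 37.1
```

Request:
play_rows --pt "0 0 0 0 0.2" --pt "0 0 0 0 0.2" --pt "0 0 0 0 0.2"

```text
t: 9.45
tool_pos: [485.3, 179.0, 212.7]
orientation: [[0.181, -0.0, 0.983], [-0.983, -0.0, 0.181], [0.0, -1.0, -0.0]]
contact_force: [0.6, 0.4, -3.4]
gripper_width: 36.7
```

```bash
python3 - <<'E'
from h import *
s=manip.state();print(s['t'],s['joints'].round(3),s['tool_pos'].round(1),s['contact_force'].round(1))
t=cam("top");s=cam("side")
crop(s,'sf4.png',220,80,130,100,6)
crop(t,'tf4.png',200,140,130,90,6)
E
```

```text
9.45 [-0.856  0.238  0.45   1.964 -0.125  0.967 -0.163] [485.3 179.  212.7] [ 0.6  0.4 -3.4]
```

View pics/sf4.png

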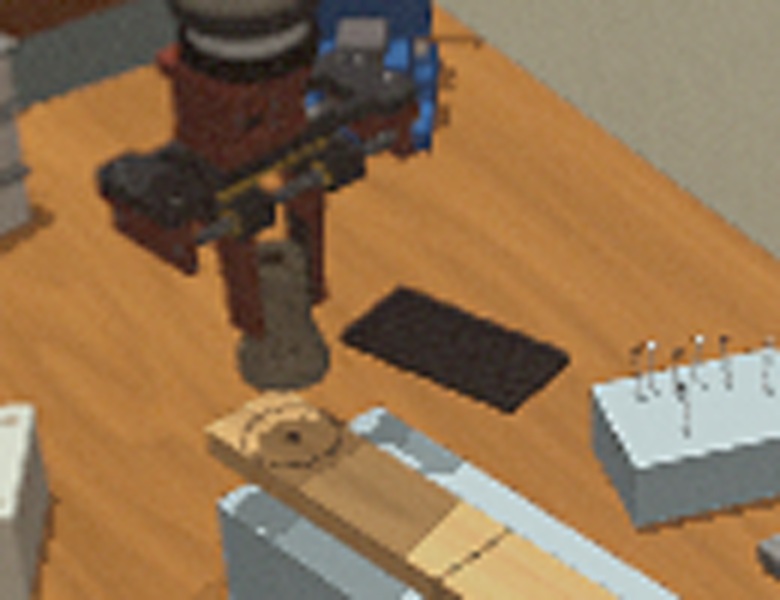

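View pics/tf4.png

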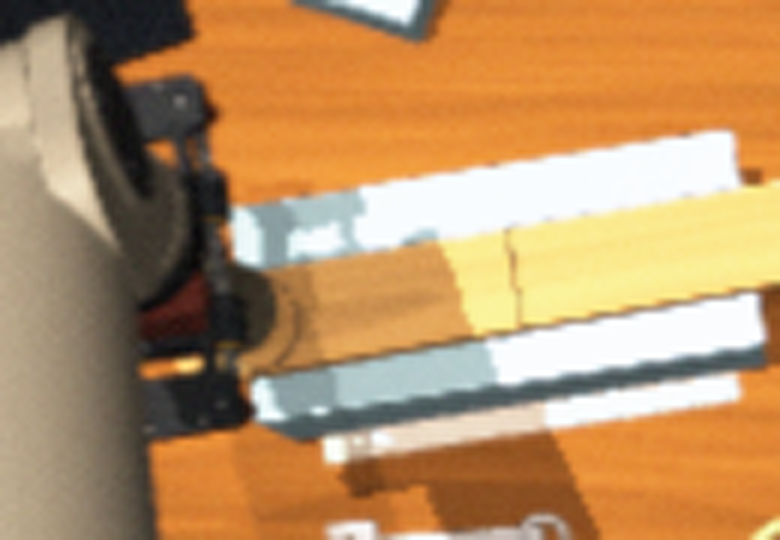

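```bash
python3 - <<'E'
from h import *
s=dict(np.load('s0.npz'))
a=np.linspace(0,6.28,60)
for z in (174,176,178):
  P=np.c_[485.3+27*np.cos(a),179+27*np.sin(a),0*a+z]
  q=(proj(s,P)-[220,80]+.5)*6-.5
  print(z,q.min(0).round(0),q.max(0).round(0), ((proj(s,[485.3,179,z+75])-[220,80]+.5)*6-.5).round())
E
```

```text
174 [240. 338.] [334. 394.] [[276. 258.]]
176 [240. 335.] [333. 391.] [[275. 255.]]
178 [240. 332.] [333. 389.] [[275. 252.]]
```

Request:
play_rows --pt "-0.001 0.012 0.0005 0 0.2" --pt "0 0.012 0 0 0.2" --pt "0 0.012 0 0 0.2" --pt "0 0.008 0 0 0.2" --pt "0 0.004 0 0 0.2" --pt "0 0 0 0 0.2" --pt "0 0 0 0 0.2"

```text
t: 10.42
tool_pos: [485.7, 182.0, 165.0]
orientation: [[0.184, 0.001, 0.983], [-0.983, 0.0, 0.184], [-0.0, -1.0, 0.001]]
contact_force: [-0.5, 0.2, -1.6]
gripper_width: 36.5
```

Request:
play_rows --pt "0 0.0015 0 0 0.2" --pt "0 0.0015 0 0 0.2" --pt "0 0.001 0 0 0.2" --pt "0 0 0 0 0.2" --pt "0 0 0 0 0.2"

```text
t: 11.05
tool_pos: [485.5, 181.9, 160.7]
orientation: [[0.184, 0.0, 0.983], [-0.983, 0.0, 0.184], [-0.0, -1.0, 0.0]]
contact_force: [-0.6, -0.0, -2.2]
gripper_width: 36.6
```

```bash
python3 - <<'E'
from h import *
s=manip.state();print(s['t'],s['tool_pos'].round(1),s['contact_force'].round(1))
t=cam("top");s=cam("side")
crop(s,'sf5.png',220,80,130,100,6)
E
```

```text
11.05 [485.5 181.9 160.7] [-0.6 -0.  -2.2]
```

View pics/sf5.png

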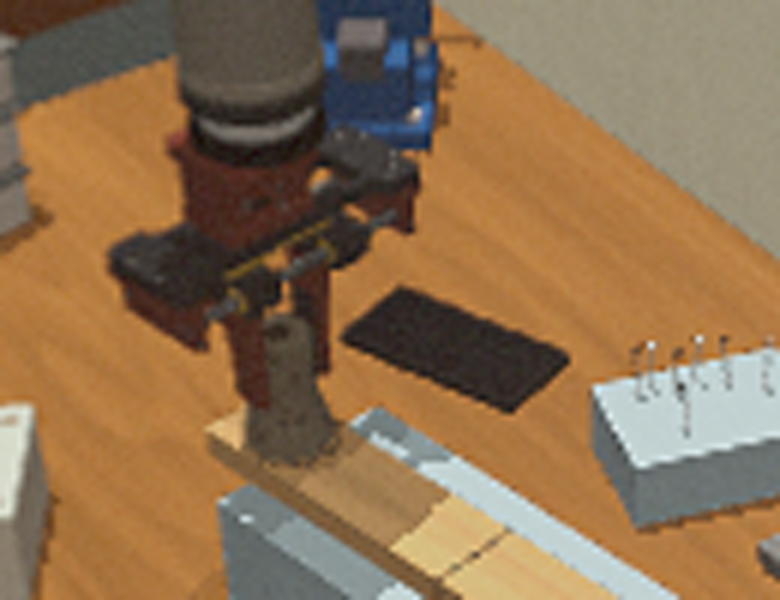

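Request:
play_rows --pt "0.001 0.001 0 0 0.2" --pt "0 0.001 0 0 0.2" --pt "0 0.0005 0 0 0.2" --pt "0 0 0 0 0.2" --pt "0 0 0 0 0.2"

```text
t: 11.78
tool_pos: [485.7, 180.8, 158.6]
orientation: [[0.184, 0.0, 0.983], [-0.983, 0.0, 0.184], [-0.0, -1.0, 0.0]]
contact_force: [-2.5, -1.5, 5.5]
gripper_width: 36.9
```

Request:
play_rows --pt "0 0.0005 0 0 0.2" --pt "0 0.0005 0 0 0.2" --pt "0 0 0 0 0.2" --pt "0 0 0 0 0.2"

```text
t: 12.28
tool_pos: [485.8, 180.8, 158.5]
orientation: [[0.184, -0.0, 0.983], [-0.983, 0.001, 0.184], [-0.001, -1.0, 0.0]]
contact_force: [-5.0, -2.4, 15.4]
gripper_width: 36.5
```

Contact came at z 158.6, as expected. I'll ease off and release.

Request:
play_rows --pt "0 -0.0008 0 0 0.2" --pt "0 0 0 0 0.2" --pt "0 0 0 0 0.5" --pt "0 0 0 0 0.8" --pt "0 0 0 0 1" --pt "0 0 0 0 1" --pt "0 0 0 0 1"

```text
t: 13.15
tool_pos: [485.6, 180.9, 157.9]
orientation: [[0.184, -0.0, 0.983], [-0.983, -0.0, 0.184], [0.0, -1.0, -0.0]]
contact_force: [-0.5, 0.0, -0.9]
gripper_width: 80.3
```

```bash
python3 - <<'E'
from h import *
s=manip.state();print(s['t'],s['tool_pos'].round(1),s['contact_force'].round(1),s['gripper_width'])
t=cam("top");s=cam("side")
crop(s,'sf6.png',220,80,130,100,6)
E
```

```text
13.15 [485.6 180.9 157.9] [-0.5  0.  -0.9] 80.32109111990938
```

View pics/sf6.png

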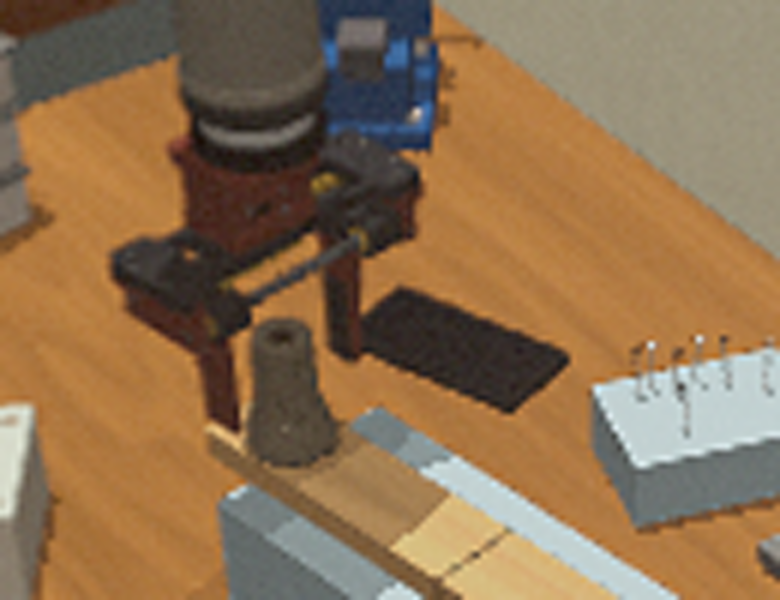

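Request:
play_rows --pt "0 -0.01 0 0 1" --pt "0 -0.02 0 0 1" --pt "0 -0.025 0 0 1" --pt "0 -0.025 0 0 1" --pt "0 -0.015 0 0 1" --pt "0.03 0 0 0 1" --pt "0.045 0 0 0 1" --pt "0.045 0 0 0 1" --pt "0.045 0 0 0 1" --pt "0.045 0 0 0 1" --pt "0.045 0 0 0 1" --pt "0.02 0 0 0 1"

```text
t: 14.75
tool_pos: [536.0, -92.5, 253.2]
orientation: [[0.18, 0.0, 0.984], [-0.984, -0.001, 0.18], [0.001, -1.0, -0.0]]
contact_force: [-0.4, 0.1, -0.4]
gripper_width: 88.1
```

Request:
play_rows --pt "0 0 0 0 1" --pt "0 0 0 0 1"

```text
t: 15.0
tool_pos: [536.1, -88.1, 252.8]
orientation: [[0.185, -0.0, 0.983], [-0.983, 0.001, 0.185], [-0.001, -1.0, -0.0]]
contact_force: [0.0, 0.2, 0.3]
gripper_width: 88.0
```

```bash
python3 - <<'E'
from h import *
s=manip.state();print(s['t'],s['tool_pos'].round(1),s['contact_force'].round(1),s['joints'].round(2))
t=cam("top");s=cam("side")
np.savez('t7.npz',**t);np.savez('s7.npz',**s)
crop(s,'sf7.png',230,110,130,100,6)
crop(t,'tf7.png',220,150,130,75,6)
E
```

```text
15.0 [536.1 -88.1 252.8] [0.  0.2 0.3] [-0.46  0.26  0.62  1.87 -0.17  1.07  0.41]
```

View pics/sf7.png

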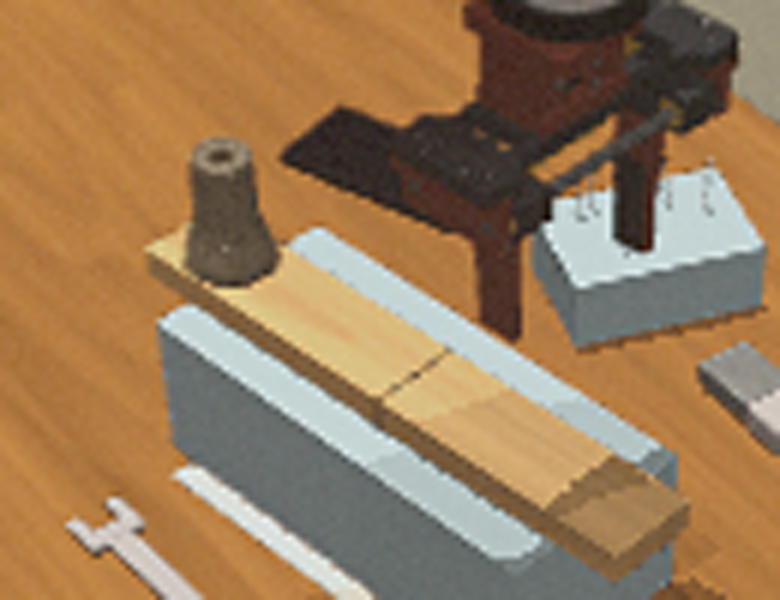

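View pics/tf7.png

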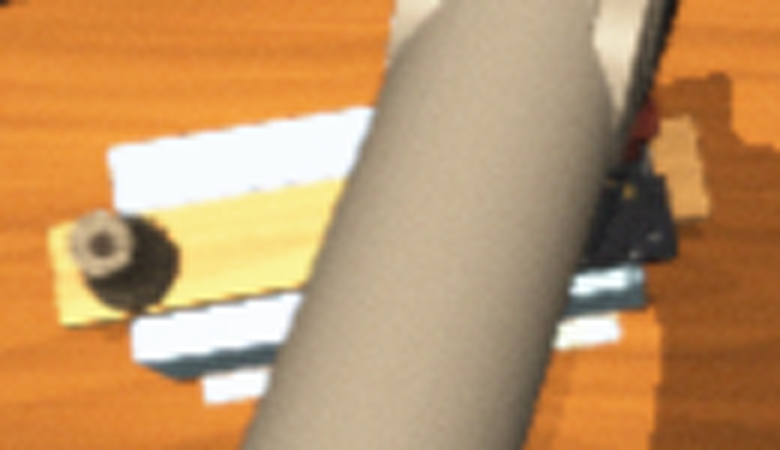

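```bash
python3 - <<'E'
from h import *
t=dict(np.load('t7.npz'));s=dict(np.load('s7.npz'))
g=lambda c,p,x0,y0,z:onz(c,(p[0]+.5)/6-.5+x0,(p[1]+.5)/6-.5+y0,z).round(1)
print(g(s,(221,153),230,110,197),g(t,(101,243),220,150,197))
E
```

```text
[484.3 180.2 197. ] [485.2 179.9 197. ]
```

Request:
play_rows --pt "0 0.025 0 0 1" --pt "0 0.025 0 0 1" --pt "0 0.025 0 0 1" --pt "0 0.025 0 0 1" --pt "0 0.02 0 0 1" --pt "0 0.015 0 0 1" --pt "0 0.01 0 0 1" --pt "0 0 0 0 1" --pt "0 0 0 0 1" --pt "0 0 0 0 1"

```text
t: 16.35
tool_pos: [536.7, -89.5, 108.6]
orientation: [[0.184, 0.001, 0.983], [-0.983, 0.0, 0.184], [0.0, -1.0, 0.001]]
contact_force: [-0.4, -0.1, 0.5]
gripper_width: 88.0
```

```bash
python3 - <<'E'
from h import *
s=cam("side")
crop(s,'sf8.png',230,110,130,100,6)
E
```

```text
(no output)
```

View pics/sf8.png

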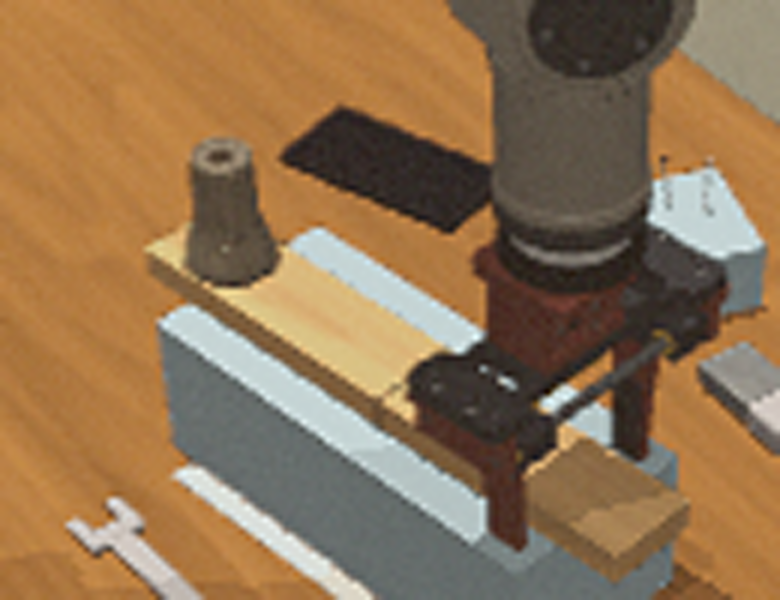

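Request:
play_rows --newtons 15 --pt "0 0.0035 0 0 1" --pt "0 0 0 0 0.8" --pt "0 0 0 0 0.74" --pt "0 0 0 0 0.7" --pt "0 0 0 0 0.66" --pt "0 0 0 0 0.62" --pt "0 0 0 0 0.6" --pt "0 0 0 0 0.6" --pt "0 0 0 0 0.6"

```text
t: 17.52
tool_pos: [536.4, -89.5, 104.5]
orientation: [[0.184, 0.0, 0.983], [-0.983, -0.0, 0.184], [0.0, -1.0, 0.0]]
contact_force: [1.3, -0.7, -0.2]
gripper_width: 59.7
```

```bash
python3 - <<'E'
from h import *
s=cam("side")
crop(s,'sf9.png',230,110,130,100,6)
E
```

```text
(no output)
```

View pics/sf9.png

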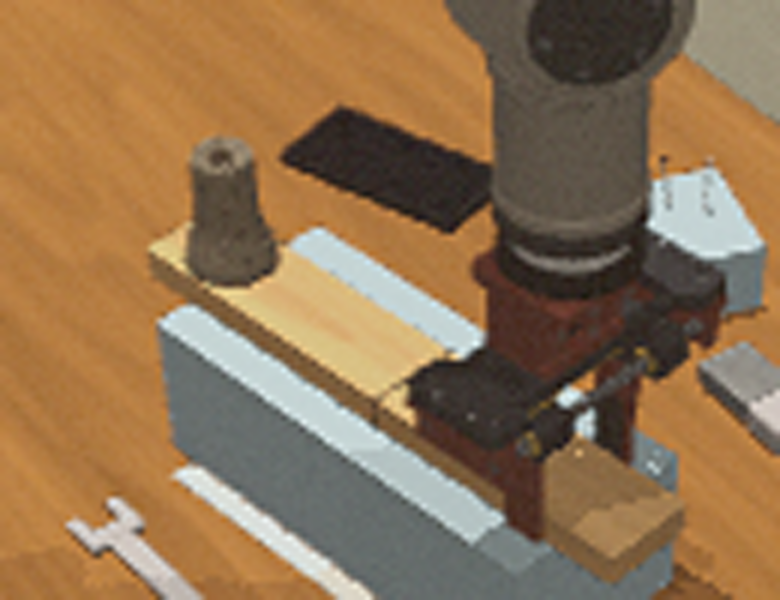

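Request:
play_rows --newtons 40 --pt "0 0 0 0 0.5" --pt "0 0.0005 0 0 0.5" --pt "0 0.0005 0 0 0.5" --pt "0 0 0 0 0.5" --pt "0 0 0 0 0.5"

```text
t: 18.2
tool_pos: [536.4, -89.5, 104.5]
orientation: [[0.184, 0.0, 0.983], [-0.983, 0.001, 0.184], [-0.001, -1.0, 0.001]]
contact_force: [-1.5, 1.3, 11.1]
gripper_width: 60.1
```

Request:
play_rows --pt "-0.002 0 0 0 0.5" --pt "-0.004 0 0 0 0.5" --pt "-0.006 0 0 0 0.5" --pt "-0.008 0 0 0 0.5" --pt "-0.008 0 0 0 0.5" --pt "-0.006 0 0 0 0.5" --pt "-0.004 0 0 0 0.5" --pt "-0.002 0 0 0 0.5" --pt "0 0 0 0 0.5"

```text
t: 19.32
tool_pos: [529.7, -52.2, 104.5]
orientation: [[0.183, 0.002, 0.983], [-0.983, -0.002, 0.183], [0.003, -1.0, 0.002]]
contact_force: [1.2, -4.9, 7.0]
gripper_width: 59.8
```

```bash
python3 - <<'E'
from h import *
s=cam("side")
crop(s,'sf10.png',220,100,130,100,6)
E
```

```text
(no output)
```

View pics/sf10.png

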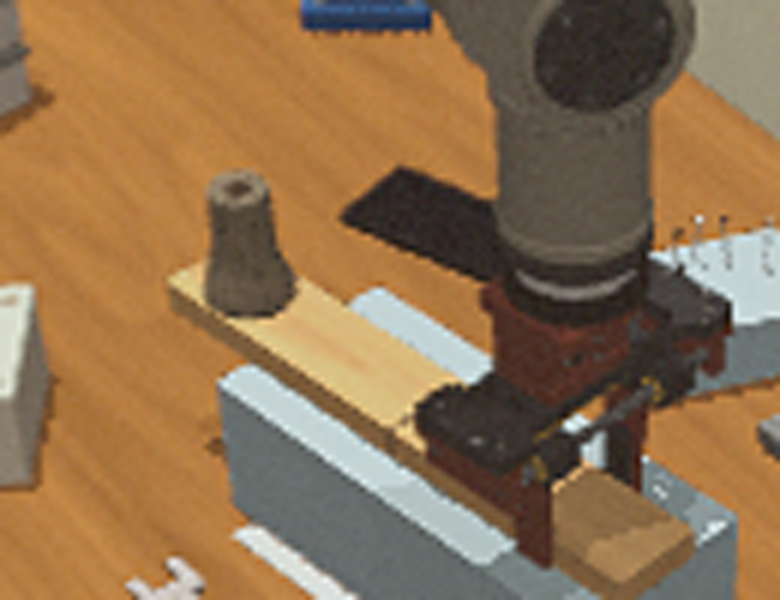

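Request:
play_rows --pt "-0.003 0 0 0 0.5" --pt "-0.006 0.0005 0 0 0.5" --pt "-0.008 0 0 0 0.5" --pt "-0.008 0 0 0 0.5" --pt "-0.008 0 0 0 0.5" --pt "-0.008 0 0 0 0.5" --pt "-0.006 0 0 0 0.5" --pt "-0.003 0 0 0 0.5" --pt "0 0 0 0 0.5"

```text
t: 20.5
tool_pos: [521.2, -3.6, 104.5]
orientation: [[0.183, 0.003, 0.983], [-0.983, -0.002, 0.183], [0.003, -1.0, 0.003]]
contact_force: [1.7, -7.1, 11.3]
gripper_width: 59.8
```

Request:
play_rows --pt "-0.003 0 0 0 0.5" --pt "-0.006 0.0003 0 0 0.5" --pt "-0.008 0 0 0 0.5" --pt "-0.008 0 0 0 0.5" --pt "-0.008 0 0 0 0.5" --pt "-0.008 0 0 0 0.5" --pt "-0.006 0 0 0 0.5" --pt "-0.004 0 0 0 0.5" --pt "-0.002 0 0 0 0.5" --pt "0 0 0 0 0.5" --pt "0 0 0 0 0.5"

```text
t: 21.88
tool_pos: [512.0, 47.8, 104.5]
orientation: [[0.182, 0.004, 0.983], [-0.983, -0.003, 0.182], [0.003, -1.0, 0.003]]
contact_force: [2.8, -9.3, 15.3]
gripper_width: 59.9
```

```bash
python3 - <<'E'
from h import *
t=cam("top");s=cam("side")
np.savez('t11.npz',**t);np.savez('s11.npz',**s)
crop(s,'sf11.png',220,80,130,100,6)
crop(t,'tf11.png',190,150,130,75,6)
E
```

```text
(no output)
```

View pics/sf11.png

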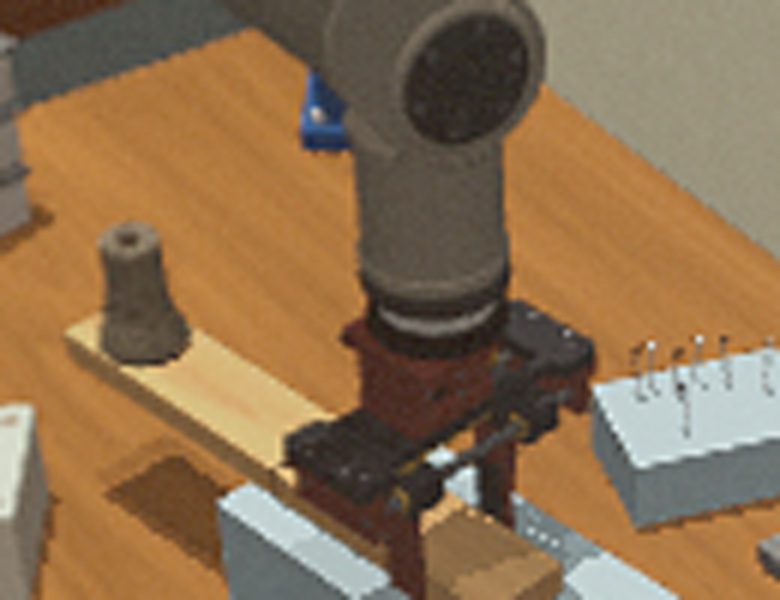

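View pics/tf11.png

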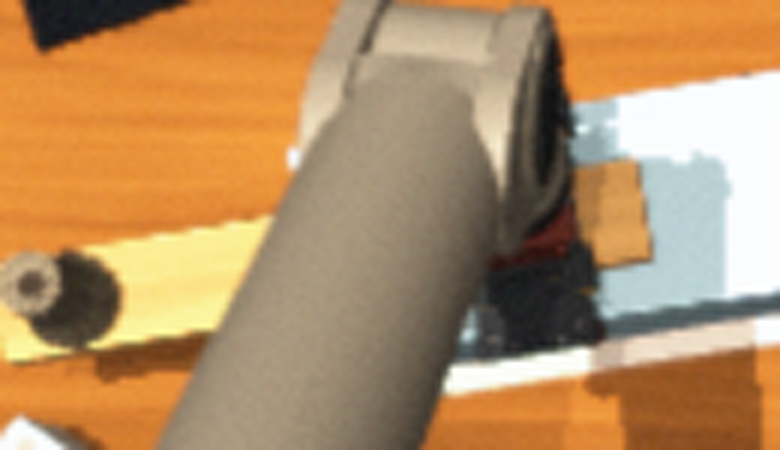

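```bash
python3 - <<'E'
from h import *
t=dict(np.load('t11.npz'));s=dict(np.load('s11.npz'))
g=lambda c,p,x0,y0,z:onz(c,(p[0]+.5)/6-.5+x0,(p[1]+.5)/6-.5+y0,z)[:2]
u=np.array([-.172,.985])
a=g(t,(637,160),190,150,122);b=g(t,(653,262),190,150,122);print(a,b)
m0=np.array([547.9,-146.6]);m=(a+b)/2;print('disp',m-m0,(m-m0)@u)
f=g(s,(128,240),220,80,197);print('foot side',f,'top',g(t,(31,284),190,150,197))
edge=np.array([493.5,190]); print('line est top',m+180*np.array([-.186,.982]), (edge-(m+180*np.array([-.186,.982])))@u)
crop(s,'sf12.png',255,140,60,50,12)
crop(t,'tf12.png',215,170,60,50,12)
E
```

```text
[549.36877635  -5.85751808] [489.75814539 -16.89431709]
disp [-28.33653913 135.22408241] 138.0696059049481
foot side [457.42683244 315.0652598 ] top [460.33351503 316.35984843]
line est top [486.08346087 165.38408241] 22.97103409505188
```

View pics/sf12.png

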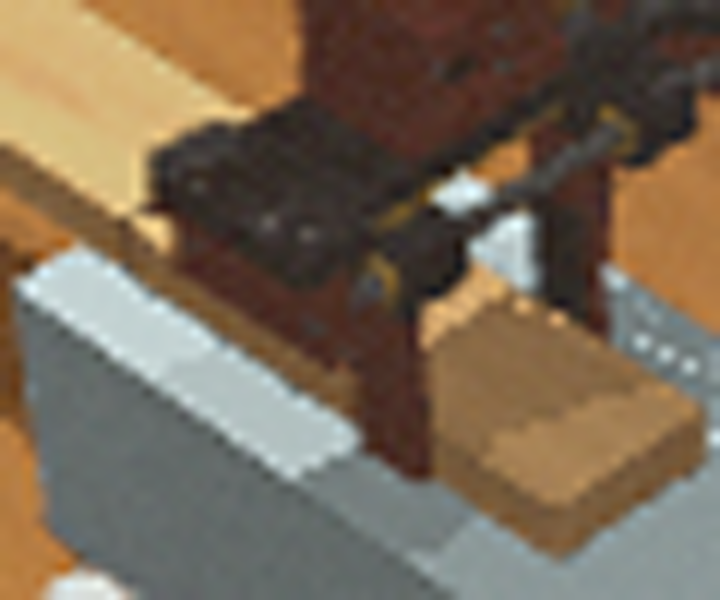

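Request:
play_rows --pt "-0.002 0 0 0 0.5" --pt "-0.004 0 0 0 0.5" --pt "-0.006 0 0 0 0.5" --pt "-0.006 0 0 0 0.5" --pt "-0.003 0 0 0 0.5" --pt "-0.002 0 0 0 0.5" --pt "0 0 0 0 0.5" --pt "0 0 0 0 0.5"

```text
t: 22.98
tool_pos: [507.7, 70.3, 104.5]
orientation: [[0.182, 0.004, 0.983], [-0.983, -0.003, 0.182], [0.003, -1.0, 0.003]]
contact_force: [1.7, -10.3, 16.3]
gripper_width: 59.8
```

```bash
python3 - <<'E'
from h import *
t=cam("top");s=cam("side")
np.savez('t13.npz',**t);np.savez('s13.npz',**s)
crop(s,'sf13.png',220,100,65,50,12)
crop(t,'tf13.png',180,150,130,75,6)
E
```

```text
(no output)
```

View pics/sf13.png

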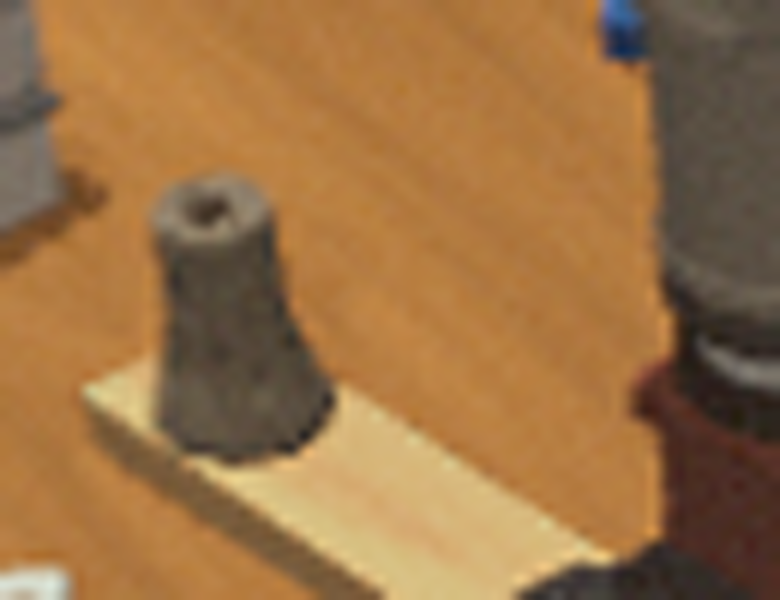

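View pics/tf13.png

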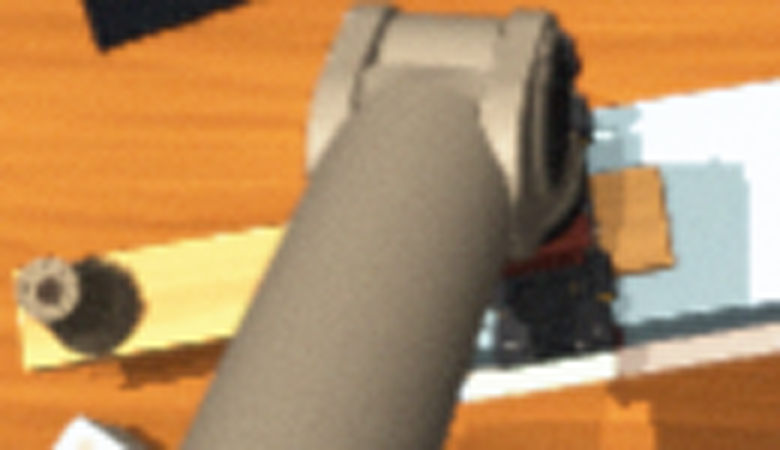

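```bash
python3 - <<'E'
from h import *
t=dict(np.load('t13.npz'));s=dict(np.load('s13.npz'))
g=lambda c,p,x0,y0,z,k=6:onz(c,(p[0]+.5)/k-.5+x0,(p[1]+.5)/k-.5+y0,z)[:2]
u=np.array([-.178,.984])
a=g(t,(658,167),180,150,122);b=g(t,(674,267),180,150,122);c=g(t,(14,271),180,150,122);d=g(t,(26,370),180,150,122);print(a,b,c,d)
print('inner',((a+b)/2-[547.9,-146.6])@u,'outer',((c+d)/2-[477.1,224])@u)
print('foot',g(t,(47,291),180,150,197),g(s,(213,208),220,100,197,12),'axis',(c+d-a-b)/np.linalg.norm(c+d-a-b))
print('ring from outer end (top):',(c+d)/2-45*(c+d-a-b)/np.linalg.norm(c+d-a-b))
crop(s,'sf14.png',245,135,60,50,12)
E
```

```text
[544.88709561  16.62824427] [486.4774897    5.48381182] [477.84436313 389.31250222] [420.28717626 378.14568947]
inner 160.86828350527625 outer 162.16352330837577
foot [456.06714915 340.4762245 ] [454.92617531 338.1749792 ] axis [-0.17596409  0.98439659]
ring from outer end (top): [456.98415381 339.43124948]
```

View pics/sf14.png

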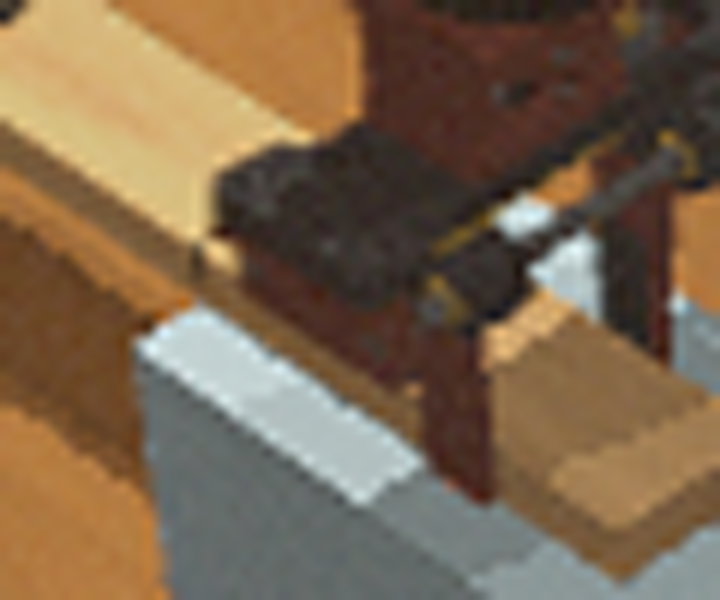

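```bash
python3 - <<'E'
from h import *
s=dict(np.load('s13.npz'))
u=np.array([-.177,.984]);n=np.array([-.984,-.177]) # n: toward near side (-x)
mid=np.array([515.7,11.05])  # inner mid from top
pix=lambda P:((proj(s,P)-[245,135]+.5)*12-.5).round(0)
for off in (174,177,180,183,186):
  q=mid+off*u+30*n
  print(off,pix([[*q,122],[*q,111],[*q,100]]).tolist())
for d in (-6,-3,0,3,6):
  e=np.array([493.5,190])+d*u
  print('edge',d,pix([[*(e+65*n),100],[*(e+30*n),100]]).tolist())
im=s['color'][150:165,255:268].astype(int).sum(2);print(im)
E
```

```text
174 [[205.0, 254.0], [209.0, 283.0], [212.0, 312.0]]
177 [[199.0, 249.0], [202.0, 279.0], [206.0, 307.0]]
180 [[192.0, 245.0], [196.0, 274.0], [199.0, 303.0]]
183 [[185.0, 241.0], [189.0, 270.0], [193.0, 298.0]]
186 [[179.0, 236.0], [183.0, 265.0], [186.0, 294.0]]
edge -6 [[147.0, 351.0], [237.0, 297.0]]
edge -3 [[140.0, 346.0], [231.0, 292.0]]
edge 0 [[134.0, 342.0], [224.0, 288.0]]
edge 3 [[127.0, 337.0], [218.0, 283.0]]
edge 6 [[121.0, 333.0], [211.0, 279.0]]
[[541 540 540 539 536 531 546 414 219 177 154 213 182]
 [510 540 532 540 532 534 547 389 172 175 188 198 196]
 [283 411 525 532 535 538 552 396 165 107 138 203 207]
 [262 261 327 519 541 541 552 408 189 114 141 124 147]
 [279 266 267 281 413 535 554 319 122 138 121 122 131]
 [315 270 264 256 262 329 338 532 485 292 157 139 118]
 [374 311 283 268 266 273 178 425 549 398 212 162 165]
 [372 370 353 313 279 262 177 267 344 371 206 170 163]
 [328 328 361 371 310 260 221 260 281 254 170 142 159]
 [315 321 324 369 361 340 283 254 264 285 197 151 142]
 [209 311 335 328 322 336 445 338 257 274 268 215 161]
 [213 222 195 292 470 618 633 638 446 317 260 264 244]
 [202 196 229 643 633 623 622 626 628 542 339 257 256]
 [208 436 622 635 618 611 615 611 616 629 637 394 312]
 [211 334 634 635 618 615 615 613 611 620 622 630 408]]
```

The side line sits at about pixel (261,157), straight above the point where the block's outer edge meets the board. The top-view displacement of 161–162 mm, against 163 mm needed, agrees with that to within about 1.5 mm. I'll let things settle, check once more and hand in.

Request:
play_rows --pt "-0.001 0 0 0 0.5" --pt "0 0 0 0 0.5" --pt "0 0 0 0 0.5" --pt "0 0 0 0 0.5" --pt "0 0 0 0 0.5"

```text
t: 23.7
tool_pos: [507.6, 71.0, 104.5]
orientation: [[0.182, 0.004, 0.983], [-0.983, -0.003, 0.182], [0.003, -1.0, 0.003]]
contact_force: [1.7, -10.2, 15.9]
gripper_width: 60.4
```

```bash
python3 - <<'E'
from h import *
t=cam("top");s=cam("side")
crop(s,'sf15.png',215,95,90,80,8)
st=manip.state();print(st['t'],st['tool_pos'].round(1),st['contact_force'].round(1),np.abs(st['joint_velocities']).max())
E
```

```text
23.8 [507.6  71.  104.5] [  2.1 -10.7  15.3] 0.0016028858624119729
```

View pics/sf15.png

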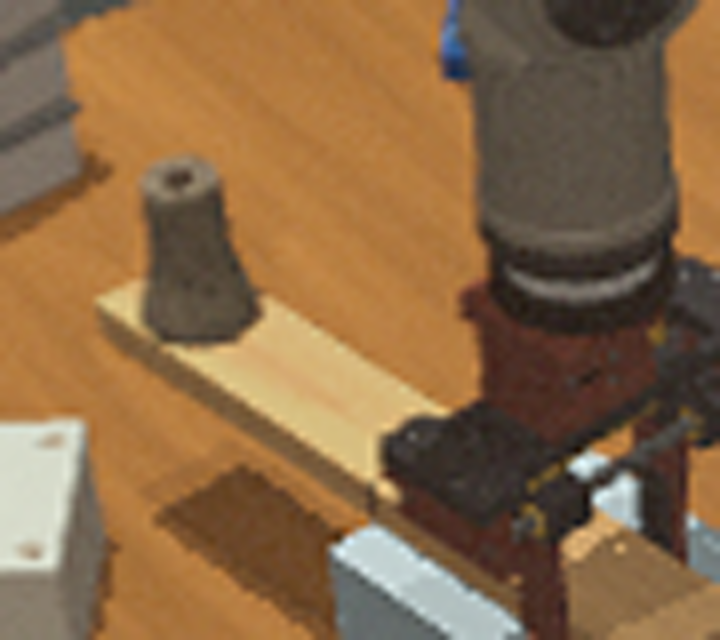

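The picture shows the foot upright on the ring end, with its top at about pixel (237,117). The board is level, the line mark at about (261,157) is at the block's edge, and everything is still.

```bash
python3 -c "
from station import manip
print(manip.sign_off()); s=manip.state(); print(s['t'],s['tool_pos'],s['contact_force'])"
```

```text
the job is handed in; nothing more can be done
None
the job is handed in; nothing more can be done
```

I lifted the foot out of the mould and stood it on the ring. Then I gripped the board across its inner half and slid it out about 163 mm, pressing down throughout. I handed the job in at about 24 s with the grip still on, at 40 N with about 16 N of downward push. Sign-off gave no verdict.

**Last checks**
- **Pencil line:** it lay within about 2 mm of the block's outer edge. The side view put it at 0–1 mm. The top view put it about 1.5 mm short, so I nudged the board 1 mm further out. I looked at the side view again after the nudge but did not re-measure.
- **Foot:** it stood upright and untouched, about 1.5 mm from the ring's middle as measured before the nudge.
- **Board:** it looked flat and level, its direction was within 0.02 rad of the block's, and the arm was at rest.
- **Bystanders:** none seemed to have moved in the views I looked at. I did not measure each one.

No check failed. The two cameras disagreed by 2–3 mm at most on the points I measured in both, apart from the block's rounded corners and the board's end corners, which were up to about 8 mm apart.

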